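Open the laser's pen vice with its bayonet key and hold it open

ROBOT

A 7-joint arm with a two-finger parallel gripper is mounted at the origin on the work surface. World frame = base frame: x ahead of the robot, y to its left, z up, the work surface at z = 0. Lengths are in m, angles in rad, forces in N, time in s.
With the tool pointing down it reaches from about 0.375 to 0.925 m from the base axis. Payload 3.1 kg.
Tool frame: the origin (TCP) lies between the finger pads; the fingertips stand 8 mm ahead of it and the grasp point (between the pads) lies 11 mm behind it (r.tcp_to_tips is the distance from the TCP to the fingertips, in m); z points along the fingers, y is the line along which they close (so a half turn about z gives the same grasp; the last joint's range is limited). The gripper opens to 85 mm and grips with 20 to 120 N. Pads are 22 mm wide; open, the fingers measure 114 mm over their backs; the gripper's body (76 mm by 85 mm) begins 54 mm behind the grasp point. The pads swing forward as they close: fully open they stand 13 mm farther back than shut.
Start: joints at [-1.306, 0.383, 0.044, 1.598, -0.018, 1.161, -0.05], TCP at [0.231, 0.608, 0.239] pointing down, gripper open.
Joint ranges: [-2.61, 2.61], [-0.41, 2.15], [-1.48, 1.57], [0, 2.5], [-1.57, 4.71], [0.05, 1.97], [-2.85, 2.85]. Speed limits (rad/s): [2.79, 2.79, 3.14, 3.14, 3.14, 3.14, 3.14].

INTERFACE

Orientations are given as a unit quaternion [x, y, z, w].
In Python, from cell import sensors, snapshot, camera_info, r gives the robot as it stands. The module is installed in compiled form; this text tells all that it offers.
- The arm moves only by the tool move_arm, never from a script. Its argument "plan" is a list of rows, each a list of 6 numbers: the shift along the tool's x, y, z normalised to -1 to 1, where 1 is 0.4 m, then the turn, a rotation vector about the tool's x, y, z normalised to -1 to 1, where 1 is pi/2 rad. In form: [[tx, ty, tz, ax, ay, az], ...]. A call has 1 to 20 rows; each row is the pose to reach, as a shift and turn from the pose commanded when the call began, along the tool's axes at that moment; what a row does not reach only later rows make up. A row lasts 1/12 s, in which the tool goes at most 41.7 mm and 7.16 degrees, less where a joint would pass 70% of its speed; a pose out of reach is approached as far as the arm can. A call with a number of a shift or a turn outside -1 to 1 is refused whole. A call with a gripper value outside its range is refused whole. "fingers" is the opening, from -1 (shut) to 1 (fully open), so that 0 is half open, set as the call begins (left out, the last holds). The fingers move at their own pace and stop on an object; "newtons" is the grip in N (left out, the last holds). Time passes only in rows, so rows that repeat a pose let the fingers close. It gives the time, the measured TCP pose, the force, the opening and the grip force at its end, in the units of the state.
- sensors.get_obs(): the state, without advancing time (a new reading comes with each control period).
- snapshot(name): name is "side" or "top"; returns (picture, depth): 400x640x3 uint8, red, green, blue; 400x640 float32, m along the optical axis (not along the pixel's ray), 0 where there is no reading.
- camera_info(name): a dict with "fovy" (degrees; the focal length in pixels is half the picture's height over the tangent of half this angle, whatever the lens; pixels are square), "cx", "cy" (the principal point, pixels), "dist" ([k1, k2, p1, p2, k3] as OpenCV has them; the pictures are not rectified), "world_from_camera" (4x4, takes a point from camera to world coordinates). Camera axes: x right, y down, z forward; pixel columns grow to the right and rows downward; lengths in m; the calibration is good to about 2 mm. A picture is of the moment at which its call begins. camera_info takes no time and is no camera call.
- r.job_done(): hands the job in; it is judged then, once.
The state is a dict: "time_s": time; "joint_pos": joint angles; "dq": joint speeds; "effort": joint torques, N m; "tcp_pos": TCP position; "tcp_rot": TCP orientation; "contact_force": force on the tool from outside, world axes, zero at the start; "ft_torque": the same for the moment, N m; "finger_gap": finger opening in m; "grasp_force": force on a finger pad.
Only numpy, scipy, OpenCV 4.12 (cv2) and the standard library are available. Lean on these libraries where they do the work, as an engineer would, in place of code of your own. Each camera call takes 0.05 s, during which the arm holds its last target. There are 200 camera calls.

TASK

Lift the blue-handled bayonet key out of its stand, push it down into the slot on top of the spring-loaded pen vice and, keeping it pressed down against the spring, turn it a quarter turn clockwise (seen from above) so that the jaws open for the next pen. The job finishes while holding: stop with the key still gripped, pressed fully down and turned all the way, so that the jaws stay open. Leave the red key, the coin, the pens, the cup, the carton and the mouse where they are.

Things in the scene. Friction and masses are not known exactly. Their poses are not given: they have to be found in the camera images.
- blue_key: Bayonet key, about 180 g, steel, blue handle, upright in a stand. Origin: centre of underside, z up. Cross-bar 54 mm along y, 20 along x, z 0-10 mm; round stem 18 mm thick, z 10-36; round collar 56 mm across, z 36-42; flat handle 14 mm thick (x), 40 wide (y), z 42-82. Pinch the handle across its 14 mm, fingertips just above the collar (they may rest on it to push). A half turn about z is the same.
- blue_stand: Fixed black stand, 70 x 86 mm, blue strip on its front edge. Its block is 32 mm high; the slot in it, 24 x 58 mm, holds the key's underside 10 mm above the table: lift the key 25 mm straight up to free it. Origin: centre of the underside (slot 6 mm towards +x).
- vice: Fixed grey pen vice. Origin: on table under the key slot's centre. Square tower 84 x 84 mm, aluminium top plate 8 mm thick with its top at z = 60 mm. Chamfered slot: 57 mm along y, 23 along x. A deck with two orange-edged steel jaws, 52 mm high, extends to x = 144 mm; the jaws part along y as the key turns. Under it a brass turntable with two rails and a sprung plate takes the key's bar.
- slot (a point): Centre of the key slot, at the level of the top of the vice's top plate, 60 mm above the table. Axes as the vice's.
- push_plate (a joint): How far the sprung plate under the slot is pressed down, m: 0 up, 0.009 bottom stop. Spring: 5.4 N at 0, 13.5 N at the bottom. A key standing on it has its underside at z = 46 mm less this value. Past 0.004 the cross-bar is below the top plate and can turn; a turned key that is let go rises back to 0.004.
- drive (a joint): How far the turntable under the slot is turned, rad, clockwise seen from above: 0 = aligned with the slot, hard stop at 1.6. A torsion spring resists with 0.03 N m at 0, 0.1 N m at a quarter turn, and turns it back. The key has some 0.07 rad of play in the rails, so the hand turns that much farther.
- red_key: Bystander: a key like the blue one but with a red handle and a plain 18 mm square shank, standing in the other black stand (red strip). Leave it. Origin: centre of its underside.
- red_stand: Fixed black stand of the red key, same size as the other. Origin: centre of the underside.
- coin: Bystander: brass coin blank, 20 mm across, 4 mm thick, lying on the front ledge of the blue stand. Origin: centre of its underside.
- pen_a: Bystander: blue pen, 138 mm long (x), 10 mm thick, on the table near the robot. Origin: centre of its underside.
- pen_b: Bystander: another such pen.
- steel_cup: Bystander: steel cup, 76 mm across, 85 mm high, to the left. Origin: centre of its underside.
- carton: Bystander: cardboard carton, 90 x 120 x 60 mm high, to the right. Origin: centre of its underside.
- mouse: Bystander: black computer mouse, 105 x 60 x 30 mm, to the right. Origin: centre of its underside.
Not all that is in view belongs to the job. Leave any green or orange look-alike of the blue_stand alone. Leave any purple look-alike of the blue_key alone.

How it is judged:
By the outcome, as a careful person would: the job done as asked, in the order asked, and still so for the second after the job is handed in, while the arm keeps its last pose, push and grip.
It also fails if it takes over 48 s, if anything falls off the work surface, if the arm or the gripper's body presses on something with over 40 N, if the wrist force passes 120 N, or if a joint passes its speed limit or range.

## Working session

There is one attempt and no reset: what is moved stays moved. The work goes in short steps, Python scripts to look and compute and a tool call to move; the robot and the scene stay as the last step left them, time stands still between calls to the robot, and variables do not carry over. Pictures are saved under pics/ and viewed, at most 10 in all, crops included, and the job is handed in when it is done.

Besides the shell and the picture viewer there is one more tool, called after "Call:" by a JSON object that holds its "fn" and its "kwargs". move_arm: Moves the arm, as the interface text tells. Scaled input: -1 to 1 covers 0.4 m each way for a shift and pi/2 rad each way for a turn. Its arguments: {"type":"object","properties":{"plan":{"type":"array","items":{"type":"array","items":{"type":"number"}}},"fingers":{"type":"number"},"newtons":{"type":"number"}},"required":["plan"]}

```bash
mkdir -p pics; cat > h.py <<'E'
import numpy as np, cv2
from cell import sensors, snapshot, camera_info, r
def K(n):
    c=camera_info(n); f=200/np.tan(np.radians(c["fovy"])/2)
    return np.array([[f,0,c["cx"]],[0,f,c["cy"]],[0,0,1]]),np.array(c["dist"],float),np.array(c["world_from_camera"])
def ray(n,uv):
    k,d,T=K(n); p=cv2.undistortPoints(np.array(uv,float).reshape(-1,1,2),k,d).reshape(-1,2)
    return T[:3,3],np.c_[p,np.ones(len(p))]@T[:3,:3].T
def onz(n,uv,z):
    o,d=ray(n,uv); return o+d*((z-o[2])/d[:,2])[:,None]
def cloud(n,dep):
    v,u=np.mgrid[0:400,0:640]; o,d=ray(n,np.c_[u.ravel(),v.ravel()])
    return (o+d*dep.reshape(-1,1)).reshape(400,640,3)
def proj(n,P):
    k,d,T=K(n); R=T[:3,:3].T
    return cv2.projectPoints(np.array(P,float).reshape(-1,1,3),cv2.Rodrigues(R)[0],-R@T[:3,3],k,d)[0].reshape(-1,2)
E
python3 - <<'E'
from h import *
for n in("side","top"):
    p,d=snapshot(n); cv2.imwrite(f"pics/{n}0.png",p[:,:,::-1]); np.save(n+"0.npy",d)
    c=camera_info(n); print(n,np.round(c["world_from_camera"],3).tolist(),c["fovy"],c["dist"],(d>0).mean())
o=sensors.get_obs(); print({k:np.round(v,3) for k,v in o.items()}, r.tcp_to_tips)
E
```

```text
side [[-0.967, -0.163, 0.194, 0.307], [-0.253, 0.577, -0.777, 0.852], [0.015, -0.801, -0.599, 0.746], [0.0, 0.0, 0.0, 1.0]] 53.318620811189014 [-0.09213446  0.          0.          0.          0.        ] 0.9961015625
top [[0.008, -0.984, 0.18, 0.291], [-1.0, -0.007, 0.009, -0.01], [-0.007, -0.18, -0.984, 1.272], [0.0, 0.0, 0.0, 1.0]] 50.57659137698726 [0.03712161 0.         0.         0.         0.        ] 0.99608984375
{'time_s': np.float64(0.1), 'joint_pos': array([-1.306,  0.384,  0.044,  1.599, -0.018,  1.161, -0.05 ]), 'dq': array([-0.   , -0.   , -0.   , -0.003, -0.   , -0.001, -0.001]), 'effort': array([ 3.0000e-03, -4.3473e+01,  1.0290e+00, -2.5045e+01,  1.1000e-02,
        5.0000e-03, -0.0000e+00]), 'tcp_pos': array([0.23 , 0.607, 0.238]), 'tcp_rot': array([ 0.18 ,  0.984, -0.001, -0.   ]), 'contact_force': array([ 0.28 ,  0.264, -0.057]), 'ft_torque': array([ 0.022,  0.023, -0.001]), 'grasp_force': np.float64(0.0), 'finger_gap': np.float64(0.085)} 0.008
```

View pics/top0.png

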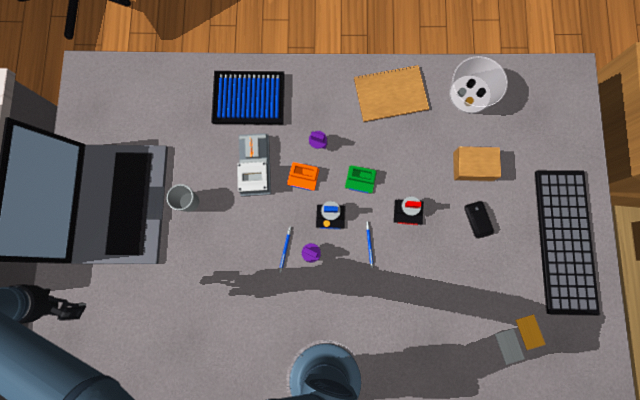

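View pics/side0.png

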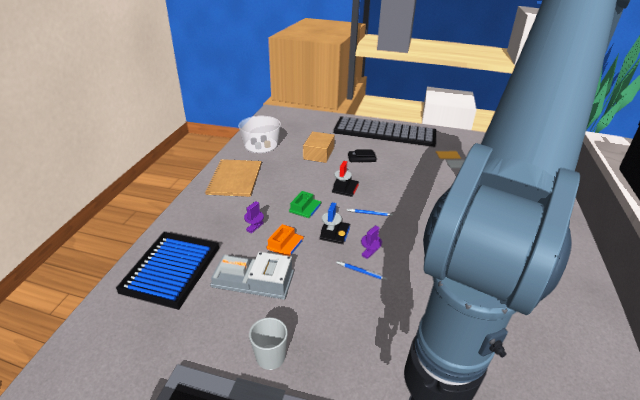

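Top view: the blue-handled key is at (331,210) on a black stand, with the coin at (327,223). The vice slot is at (251,177), with its jaws towards +x at (254,147).

Things that could be taken for the blue key: red key (411,205), purple pieces (318,140) and (311,253), pens (286,247) and (369,243). For its stand: orange (303,177) and green (361,179). I choose (331,210): it has a blue handle, a light collar and a black stand.

```bash
python3 - <<'E'
from h import *
top=cv2.imread("pics/top0.png"); side=cv2.imread("pics/side0.png")
D={n:np.load(n+"0.npy") for n in("top","side")}; C={n:cloud(n,D[n]) for n in D}
I={"top":top,"side":side}
a=cv2.resize(top[190:235,300:360],(400,300),interpolation=cv2.INTER_NEAREST)
b=cv2.resize(top[130:200,220:313],(400,300),interpolation=cv2.INTER_NEAREST)
c=cv2.resize(side[195:250,305:378],(400,300),interpolation=cv2.INTER_NEAREST)
d=cv2.resize(side[240:300,210:300],(400,300),interpolation=cv2.INTER_NEAREST)
cv2.imwrite("pics/crop0.png",np.vstack([np.hstack([a,b]),np.hstack([c,d])]))
def rep(t,P):
    (cx,cy),(w,h),an=cv2.minAreaRect(P[:,:2].astype(np.float32)*1000)
    print(t,len(P),"mean",P.mean(0).round(4),"rect c",round(cx,1),round(cy,1),"wh",round(w,1),round(h,1),"ang",round(an,1),"z",np.percentile(P[:,2],[5,50,95]).round(4))
for n in I:
    hsv=cv2.cvtColor(I[n],cv2.COLOR_BGR2HSV); P=C[n]
    w=(np.hypot(P[...,0]-.52,P[...,1]+.03)<.12)
    m=(hsv[...,0]>100)&(hsv[...,0]<125)&(hsv[...,1]>150)&(hsv[...,2]>80)
    rep(n+" blue",P[m&(P[...,2]>.06)&w]) if (m&w&(P[...,2]>.06)).any() else print("none",n)
    rep(n+" handletop",P[m&(abs(P[...,2]-.092)<.004)&w])
    rep(n+" collar",P[(abs(P[...,2]-.052)<.005)&w&(hsv[...,1]<60)&(hsv[...,2]>110)])
    # vice top plate
    w=np.hypot(P[...,0]-P[177,251,0] if n=="top" else P[...,0]-C["top"][177,251,0],P[...,1]-C["top"][177,251,1])<.09
    rep(n+" plate",P[w&(abs(P[...,2]-.06)<.005)&(hsv[...,2]>120)])
    rep(n+" inslot",P[w&(P[...,2]<.054)&(P[...,2]>.03)&(np.hypot(P[...,0]-C["top"][177,251,0],P[...,1]-C["top"][177,251,1])<.035)])
E
```

```text
top blue 79 mean [ 0.4737 -0.011   0.0911] rect c 474.5 -12.0 wh 37.1 14.2 ang 88.0 z [0.0831 0.0918 0.096 ]
top handletop 61 mean [ 0.4747 -0.0118  0.0923] rect c 474.7 -11.9 wh 37.0 14.0 ang 86.3 z [0.0889 0.0922 0.0954]
top collar 160 mean [ 0.4719 -0.0112  0.0527] rect c 475.4 -11.0 wh 54.1 49.4 ang 8.4 z [0.049  0.0528 0.0562]
top plate 655 mean [0.5746 0.2192 0.0603] rect c 596.6 220.7 wh 134.0 83.5 ang 3.0 z [0.0564 0.0603 0.064 ]
top inslot 127 mean [0.5751 0.2198 0.0466] rect c 574.7 220.1 wh 21.9 52.0 ang 4.8 z [0.0421 0.0467 0.0507]
side blue 101 mean [ 0.4761 -0.0015  0.0813] rect c 476.8 -7.2 wh 37.3 14.1 ang 89.2 z [0.0647 0.0846 0.0916]
side handletop 42 mean [ 0.4767 -0.0075  0.0902] rect c 477.1 -7.4 wh 37.1 13.5 ang 89.2 z [0.0883 0.0903 0.0923]
side collar 137 mean [ 0.4758 -0.0042  0.0501] rect c 476.1 -7.4 wh 53.8 51.7 ang 14.0 z [0.0479 0.0501 0.0524]
side plate 745 mean [0.5745 0.224  0.0581] rect c 575.4 222.6 wh 84.9 87.5 ang 4.0 z [0.0559 0.0581 0.0603]
side inslot 139 mean [0.5791 0.2164 0.0453] rect c 578.4 218.9 wh 21.6 58.0 ang 1.8 z [0.0421 0.0444 0.053 ]
```

View pics/crop0.png

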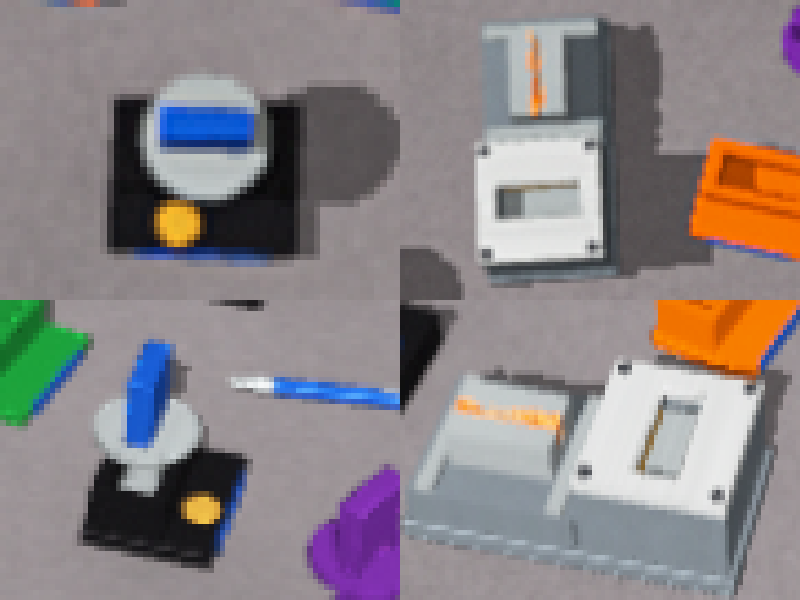

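The crop confirms it: a blue handle over a light collar in the black, blue-striped stand, with the coin on its ledge. Key is at about (0.476, -0.010) with yaw about -2°. Slot is at about (0.576, 0.220) with yaw about +3°. Heights match too: handle top 92 mm and collar 52 mm. Moving towards the key.

Call:
{"fn": "move_arm", "kwargs": {"plan": [[-0.07, -0.077, 0, 0, 0, 0.066], [-0.14, -0.153, 0, 0, 0, 0.132], [-0.21, -0.23, 0, 0, 0, 0.198], [-0.28, -0.307, 0, 0, 0, 0.263], [-0.35, -0.383, 0, 0, 0, 0.33], [-0.42, -0.46, 0, 0, 0, 0.395], [-0.49, -0.537, 0, 0, 0, 0.46], [-0.56, -0.613, 0, 0, 0, 0.527], [-0.63, -0.69, 0, 0, 0, 0.593], [-0.7, -0.767, 0, 0, 0, 0.658], [-0.77, -0.843, 0, 0, 0, 0.724], [-0.84, -0.92, 0, 0, 0, 0.79], [-0.84, -0.92, 0, 0, 0, 0.79], [-0.84, -0.92, 0, 0, 0, 0.79]], "fingers": 0.3, "newtons": 80}}

```text
time_s: 1.27
tcp_pos: [0.4147, 0.1415, 0.2391]
tcp_rot: [0.721, 0.693, -0.0, -0.0]
contact_force: [-0.1, 1.3, 0.5]
finger_gap: 0.0554
grasp_force: 0.0
```

```bash
cat >> h.py <<'E'
from scipy.spatial.transform import Rotation as Ro
def to(x,y,z,yaw):
    "shift/turn in move units to reach pose with tool y at yaw (deg), pointing down"
    o=sensors.get_obs(); R=Ro.from_quat(o["tcp_rot"]); a=np.radians(yaw)
    c=np.array([np.cos(a),np.sin(a),0]); zz=np.array([0,0,-1.]); G=Ro.from_matrix(np.c_[np.cross(c,zz),c,zz])
    s=R.inv().apply(np.array([x,y,z])-o["tcp_pos"])/.4; t=(R.inv()*G).as_rotvec()/(np.pi/2)
    Y=R.as_matrix()[:,1]
    print("t",o["time_s"].round(2),"tcp",o["tcp_pos"].round(4),"yaw",np.degrees(np.arctan2(Y[1],Y[0])).round(2),"down",R.as_matrix()[:,2].round(4),"F",o["contact_force"].round(1),"M",o["ft_torque"].round(2),"gap",round(float(o["finger_gap"]),4),"grip",round(float(o["grasp_force"]),1))
    print("shift",s.round(4),"turn",t.round(4), "q",o["joint_pos"].round(2))
E
python3 - <<'E'
from h import *
to(.476,-.010,.15,-2)
# vice yaw from plate outline by colour
for n,seed in(("top",None),("side",None)):
    im=cv2.imread(f"pics/{n}0.png"); g=cv2.resize(im,None,fx=4,fy=4,interpolation=cv2.INTER_CUBIC)
    hsv=cv2.cvtColor(g,cv2.COLOR_BGR2HSV); m=((hsv[...,2]>205)&(hsv[...,1]<40)).astype(np.uint8)
    m=cv2.morphologyEx(m,cv2.MORPH_OPEN,np.ones((9,9)))
    cs,h=cv2.findContours(m,cv2.RETR_CCOMP,cv2.CHAIN_APPROX_NONE); c0=proj(n,[[.575,.22,.06]])[0]*4
    for c,hh in zip(cs,h[0]):
        if cv2.contourArea(c)<500 or np.linalg.norm(c.reshape(-1,2).mean(0)-c0)>60: continue
        P=onz(n,(c.reshape(-1,2)-1.5)/4,.06)[:,:2].astype(np.float32)*1000
        print(n,"hole" if hh[3]>=0 else "outer",[np.round(v,1) for v in cv2.minAreaRect(P)])
E
```

```text
Traceback (most recent call last):
  File "h.py", line 24, in to
    print("t",o["time_s"].round(2),"tcp",o["tcp_pos"].round(4),"yaw",np.degrees(np.arctan2(Y[1],Y[0])).round(2),"down",R.as_matrix()[:,2].round(4),"F",o["contact_force"].round(1),"M",o["ft_torque"].round(2),"gap",round(float(o["finger_gap"]),4),"grip",round(float(o["grasp_force"]),1))
              ^^^^^^^^^^^^^^^^^
AttributeError: 'float' object has no attribute 'round'
```

```bash
sed -i 's/o\["time_s"\].round(2)/round(float(o["time_s"]),2)/' h.py
cat > v.py <<'E'
from h import *
def plate(n,f):
    im=cv2.imread(f); g=cv2.resize(im,None,fx=4,fy=4,interpolation=cv2.INTER_CUBIC)
    hsv=cv2.cvtColor(g,cv2.COLOR_BGR2HSV); m=((hsv[...,2]>205)&(hsv[...,1]<40)).astype(np.uint8)
    m=cv2.morphologyEx(m,cv2.MORPH_OPEN,np.ones((9,9)))
    cs,h=cv2.findContours(m,cv2.RETR_CCOMP,cv2.CHAIN_APPROX_NONE); c0=proj(n,[[.575,.22,.06]])[0]*4
    for c,hh in zip(cs,h[0]):
        if cv2.contourArea(c)<500 or np.linalg.norm(c.reshape(-1,2).mean(0)-c0)>60: continue
        P=onz(n,(c.reshape(-1,2)-1.5)/4,.06)[:,:2].astype(np.float32)*1000
        print(n,"hole" if hh[3]>=0 else "outer",[np.round(v,1) for v in cv2.minAreaRect(P)])
E
python3 - <<'E'
from v import *
to(.476,-.010,.15,-2)
for n in("top","side"): plate(n,f"pics/{n}0.png")
E
```

```text
t 1.27 tcp [0.4147 0.1415 0.2391] yaw -2.27 down [-6.e-04  4.e-04 -1.e+00] F [-0.1  1.3  0.5] M [0.04 0.09 0.07] gap 0.0554 grip 0.0
shift [-0.3724  0.1682  0.2224] turn [-0.0004 -0.0002 -0.003 ] q [-0.9  -0.05  0.47  2.1   0.02  1.09 -0.48]
top outer [array([574.3, 220.7]), array([83.4, 82.5]), np.float64(5.1)]
top hole [array([573.3, 220.9]), array([29. , 62.3]), np.float64(4.1)]
side outer [array([575.4, 225.9]), array([85.4, 89. ]), np.float64(3.5)]
side hole [array([574.5, 226.3]), array([28. , 58.5]), np.float64(4.7)]
```

Call:
{"fn": "move_arm", "kwargs": {"plan": [[-0.09, 0.042, 0.05, 0, 0, 0], [-0.18, 0.084, 0.1, 0, 0, 0], [-0.27, 0.126, 0.16, 0, 0, 0], [-0.372, 0.168, 0.222, 0, 0, 0], [-0.372, 0.168, 0.222, 0, 0, 0], [-0.372, 0.168, 0.222, 0, 0, 0], [-0.372, 0.168, 0.222, 0, 0, 0]]}}

```text
time_s: 1.85
tcp_pos: [0.4758, -0.006, 0.1494]
tcp_rot: [0.719, 0.695, -0.001, -0.001]
contact_force: [0.4, 0.9, 0.2]
finger_gap: 0.0553
grasp_force: 0.0
```

```bash
python3 - <<'E'
from h import *
to(.476,-.010,.066,-2)
ims=[]
for n in("top","side"):
    p,d=snapshot(n); p=p[:,:,::-1]; cv2.imwrite(f"pics/{n}1.png",p)
    u,v=proj(n,[[.476,-.01,.1]])[0].astype(int); ims.append(cv2.resize(p[v-38:v+37,u-50:u+50],(400,300),interpolation=cv2.INTER_CUBIC))
    print(n,u,v,proj(n,[[.476,-.01,.15]]))
cv2.imwrite("pics/crop1.png",np.hstack(ims))
E
```

```text
t 1.85 tcp [ 0.4758 -0.006   0.1494] yaw -1.89 down [-2.7e-03 -7.0e-04 -1.0e+00] F [0.4 0.9 0.2] M [ 0.03 -0.02 -0.04] gap 0.0553 grip 0.0
shift [-0.0097  0.0015  0.2086] turn [-0.0017  0.0005  0.0013] q [-0.67  0.19  0.65  2.11 -0.14  0.89  0.03]
top 329 207 [[329.83848034 204.38133766]]
side 332 203 [[333.2850607 188.3009298]]
```

View pics/crop1.png

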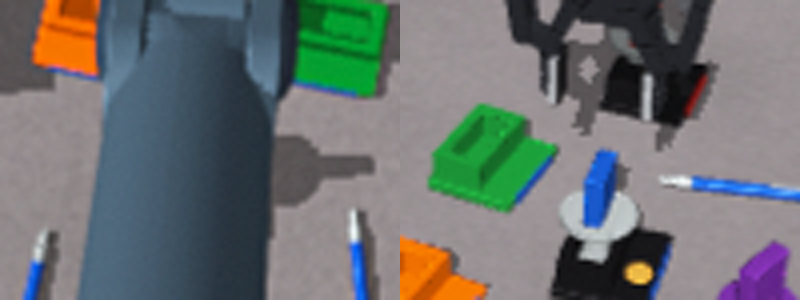

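Side view: the open fingers straddle the handle, with their midpoint over it (crop 598 against 603, about 1 px off). Descending, with TCP going to about 0.064.

Call:
{"fn": "move_arm", "kwargs": {"plan": [[0, 0, 0.04, 0, 0, 0], [0, 0, 0.09, 0, 0, 0], [0, 0, 0.14, 0, 0, 0], [0, 0, 0.18, 0, 0, 0], [0, 0, 0.2, 0, 0, 0], [0, 0, 0.214, 0, 0, 0], [0, 0, 0.214, 0, 0, 0], [0, 0, 0.214, 0, 0, 0], [0, 0, 0.214, 0, 0, 0], [0, 0, 0.214, 0, 0, 0]]}}

```text
time_s: 2.78
tcp_pos: [0.4775, -0.0063, 0.0658]
tcp_rot: [0.719, 0.695, 0.001, 0.0]
contact_force: [-0.1, 0.5, -0.4]
finger_gap: 0.0553
grasp_force: 0.0
```

```bash
python3 - <<'E'
from h import *
to(.476,-.010,.062,-2)
p,d=snapshot("side"); p=p[:,:,::-1]; cv2.imwrite("pics/side2.png",p)
cv2.imwrite("pics/crop2.png",cv2.resize(p[165:255,275:395],(800,600),interpolation=cv2.INTER_CUBIC))
E
```

```text
t 2.78 tcp [ 0.4775 -0.0063  0.0658] yaw -1.88 down [ 2.1e-03  6.0e-04 -1.0e+00] F [-0.1  0.5 -0.4] M [-0.02 -0.01 -0.06] gap 0.0553 grip 0.0
shift [-0.0094 -0.0033  0.0096] turn [ 0.0013 -0.0005  0.0014] q [-0.59  0.35  0.59  2.16 -0.3   0.71  0.16]
```

View pics/crop2.png

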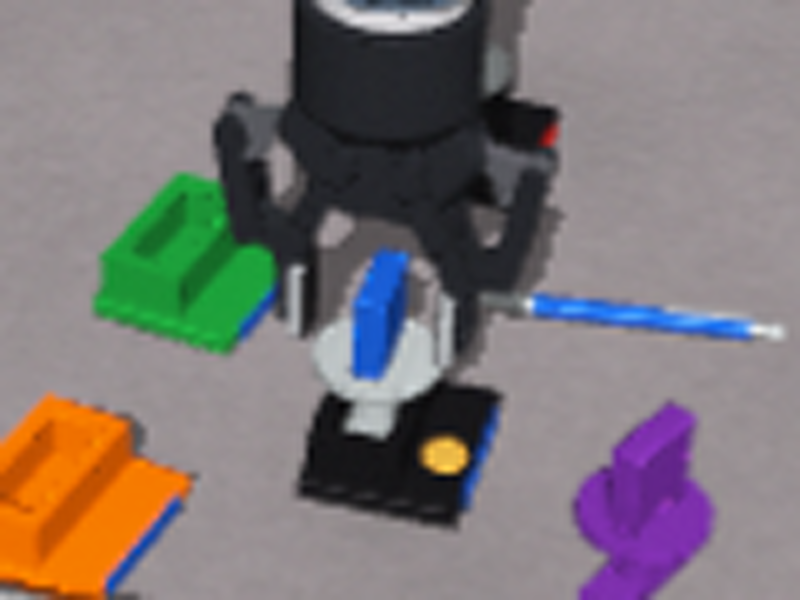

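The pads straddle the handle just above the collar. I'll shift a little towards -y, then go down and close.

Call:
{"fn": "move_arm", "kwargs": {"plan": [[-0.008, 0, 0, 0, 0, 0], [-0.008, -0.002, 0.008, 0, 0, 0], [-0.008, -0.002, 0.008, 0, 0, 0], [-0.008, -0.002, 0.008, 0, 0, 0]]}}

```text
time_s: 3.17
tcp_pos: [0.4752, -0.0099, 0.0615]
tcp_rot: [0.719, 0.695, -0.0, -0.0]
contact_force: [-0.9, -0.1, -0.1]
finger_gap: 0.0556
grasp_force: 0.0
```

Call:
{"fn": "move_arm", "kwargs": {"plan": [[0, 0, 0, 0, 0, 0], [0, 0, 0, 0, 0, 0], [0, 0, 0, 0, 0, 0], [0, 0, 0, 0, 0, 0], [0, 0, 0, 0, 0, 0], [0, 0, 0, 0, 0, 0], [0, 0, 0, 0, 0, 0], [0, 0, 0, 0, 0, 0]], "fingers": -1, "newtons": 80}}

```text
time_s: 3.83
tcp_pos: [0.4757, -0.0096, 0.0618]
tcp_rot: [0.719, 0.695, 0.0, 0.0]
contact_force: [0.3, 0.1, 0.3]
finger_gap: 0.0132
grasp_force: 78.0
```

```bash
python3 - <<'E'
from h import *
to(.476,-.010,.062,-2)
E
```

```text
t 3.83 tcp [ 0.4757 -0.0096  0.0618] yaw -1.88 down [ 2.e-04  1.e-04 -1.e+00] F [0.3 0.1 0.3] M [ 0.01 -0.03  0.05] gap 0.0132 grip 78.0
shift [-0.0009  0.0007 -0.0006] turn [ 0.0001 -0.      0.0013] q [-0.58  0.36  0.59  2.16 -0.31  0.7   0.17]
```

Call:
{"fn": "move_arm", "kwargs": {"plan": [[0, 0, -0.02, 0, 0, 0], [0, 0, -0.04, 0, 0, 0], [0, 0, -0.06, 0, 0, 0], [0, 0, -0.09, 0, 0, 0], [0, 0, -0.13, 0, 0, 0], [0, 0, -0.18, 0, 0, 0], [0, 0, -0.22, 0, 0, 0], [0, 0, -0.22, 0, 0, 0], [0, 0, -0.22, 0, 0, 0], [0, 0, -0.22, 0, 0, 0]]}}

```text
time_s: 4.67
tcp_pos: [0.4748, -0.0095, 0.1493]
tcp_rot: [0.719, 0.695, -0.0, -0.0]
contact_force: [-1.1, 0.5, -1.8]
finger_gap: 0.0131
grasp_force: 78.8
```

```bash
python3 - <<'E'
from h import *
# offset key->slot by the like-for-like measurements: (+0.0988,+0.2325)
to(.4757+.0985,-.0096+.2325,.148,4.1)
E
```

```text
t 4.67 tcp [ 0.4748 -0.0095  0.1493] yaw -1.87 down [-1.e-03  3.e-04 -1.e+00] F [-1.1  0.5 -1.8] M [ 0.03 -0.03 -0.06] gap 0.0131 grip 78.8
shift [0.5889 0.2294 0.0032] turn [-0.0007 -0.0002 -0.0664] q [-0.67  0.18  0.66  2.12 -0.15  0.89  0.04]
```

Call:
{"fn": "move_arm", "kwargs": {"plan": [[0.07, 0.027, 0, 0, 0, -0.01], [0.15, 0.057, 0, 0, 0, -0.02], [0.23, 0.09, 0, 0, 0, -0.03], [0.31, 0.12, 0, 0, 0, -0.04], [0.39, 0.15, 0, 0, 0, -0.05], [0.47, 0.18, 0, 0, 0, -0.06], [0.55, 0.21, 0, 0, 0, -0.066], [0.589, 0.229, 0.003, 0, 0, -0.066], [0.589, 0.229, 0.003, 0, 0, -0.066], [0.589, 0.229, 0.003, 0, 0, -0.066], [0.589, 0.229, 0.003, 0, 0, -0.066], [0.589, 0.229, 0.003, 0, 0, -0.066]]}}

```text
time_s: 5.67
tcp_pos: [0.574, 0.2202, 0.1474]
tcp_rot: [0.683, 0.731, -0.002, -0.0]
contact_force: [0.1, 0.1, -1.8]
finger_gap: 0.0134
grasp_force: 78.4
```

```bash
python3 - <<'E'
from h import *
to(.4742,.2229,.118,4.1)
ims=[]
for n in("side","top"):
    p,d=snapshot(n); p=p[:,:,::-1]; cv2.imwrite(f"pics/{n}3.png",p)
    u,v=proj(n,[[.575,.22,.09]])[0].astype(int); ims.append(cv2.resize(p[v-38:v+37,u-50:u+50],(400,300),interpolation=cv2.INTER_CUBIC))
cv2.imwrite("pics/crop3.png",np.hstack(ims))
E
```

```text
t 5.67 tcp [0.574  0.2202 0.1474] yaw 3.9 down [-0.0023 -0.0022 -1.    ] F [ 0.1  0.1 -1.8] M [ 0.01 -0.01 -0.02] gap 0.0134 grip 78.4
shift [ 0.0239 -0.2484  0.074 ] turn [-0.0015  0.0013 -0.0022] q [-0.84  0.45  0.51  1.78 -0.26  0.98 -0.16]
```

View pics/crop3.png

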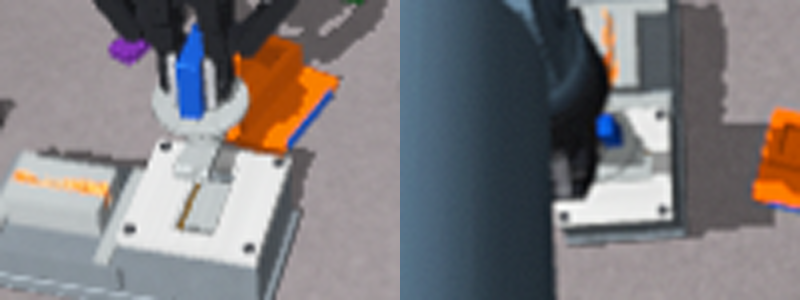

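The side view shows the key upright above the slot; the slot is at crop (205,195) and the bar at about (200,155). Measuring the collar and handle against the slot in the same view.

```bash
python3 - <<'E'
from h import *
from v import plate
to(.5742,.2229,.148,4.1)
p,d=snapshot("side"); P=cloud("side",d); hsv=cv2.cvtColor(p,cv2.COLOR_RGB2HSV)
w=np.hypot(P[...,0]-.574,P[...,1]-.222)<.05
m=(hsv[...,0]>100)&(hsv[...,0]<125)&(hsv[...,1]>150)&w
zt=P[m][:,2].max(); print("top z",np.percentile(P[m][:,2],[50,95,99]))
for nm,k in(("handle",m&(P[...,2]>.168)),("collar",w&(abs(P[...,2]-.1365)<.004)&(hsv[...,1]<60)&(hsv[...,2]>110)),("bar",w&(abs(P[...,2]-.105)<.004)),("slot",w&(P[...,2]<.054)&(P[...,2]>.03))):
    q=P[k]; print(nm,len(q)); 
    if len(q)>5: print([np.round(v,1) for v in cv2.minAreaRect(q[:,:2].astype(np.float32)*1000)],np.percentile(q[:,2],[5,50,95]).round(4))
E
```

```text
t 5.77 tcp [0.5745 0.2207 0.1481] yaw 3.9 down [-1.e-03 -9.e-04 -1.e+00] F [ 0.3 -0.5 -2.2] M [-0.01 -0.02 -0.06] gap 0.0133 grip 78.4
shift [ 0.0056 -0.0003  0.0002] turn [-0.0007  0.0006 -0.0023] q [-0.84  0.45  0.51  1.78 -0.26  0.98 -0.16]
top z [0.17078074 0.18468894 0.49999875]
handle 71
[array([583.4, 213.7]), array([14.9, 61.6]), np.float64(25.9)] [0.1696 0.1766 0.1979]
collar 160
[array([572.5, 227.6]), array([52.8, 41.7]), np.float64(20.1)] [0.1337 0.1363 0.1384]
bar 77
[array([574.3, 231.8]), array([20.2, 33.8]), np.float64(4.6)] [0.1025 0.1044 0.1075]
slot 350
[array([564.2, 228.9]), array([82.1, 68.3]), np.float64(84.0)] [0.0319 0.0436 0.0524]
```

Held against each other, the views put the slot at TCP about (0.5745, 0.222). I'll shift +y 1 mm and go down slowly into the chamfer.

Call:
{"fn": "move_arm", "kwargs": {"plan": [[0.003, 0, 0.02, 0, 0, 0], [0.003, 0, 0.04, 0, 0, 0], [0.003, 0, 0.06, 0, 0, 0], [0.003, 0, 0.075, 0, 0, 0], [0.003, 0, 0.085, 0, 0, 0], [0.003, 0, 0.092, 0, 0, 0], [0.003, 0, 0.098, 0, 0, 0], [0.003, 0, 0.103, 0, 0, 0], [0.003, 0, 0.108, 0, 0, 0], [0.003, 0, 0.108, 0, 0, 0], [0.003, 0, 0.108, 0, 0, 0]]}}

```text
time_s: 6.73
tcp_pos: [0.5749, 0.224, 0.1054]
tcp_rot: [0.682, 0.732, 0.0, 0.0]
contact_force: [-0.5, -0.3, -2.7]
finger_gap: 0.0134
grasp_force: 78.5
```

```bash
python3 - <<'E'
from h import *
to(.5745,.222,.1,4.1)
E
```

```text
t 6.73 tcp [0.5749 0.224  0.1054] yaw 4.05 down [ 1.e-04  0.e+00 -1.e+00] F [-0.5 -0.3 -2.7] M [-0.03  0.04 -0.01] gap 0.0134 grip 78.5
shift [-0.0048 -0.0013  0.0134] turn [ 0.0001 -0.     -0.0005] q [-0.82  0.51  0.49  1.8  -0.29  0.9  -0.13]
```

There is no lateral force at 6 mm into the slot. Going on down onto the sprung plate.

Call:
{"fn": "move_arm", "kwargs": {"plan": [[-0.001, 0, 0.005, 0, 0, 0], [-0.002, 0, 0.01, 0, 0, 0], [-0.002, 0, 0.015, 0, 0, 0], [-0.002, 0, 0.02, 0, 0, 0], [-0.002, 0, 0.024, 0, 0, 0], [-0.002, 0, 0.024, 0, 0, 0], [-0.002, 0, 0.024, 0, 0, 0]]}}

```text
time_s: 7.32
tcp_pos: [0.575, 0.2232, 0.0964]
tcp_rot: [0.682, 0.732, 0.0, -0.0]
contact_force: [-1.8, -0.5, 4.1]
finger_gap: 0.0131
grasp_force: 79.4
```

```bash
python3 - <<'E'
from h import *
to(.5745,.222,.0888,4.1)
E
```

```text
t 7.32 tcp [0.575  0.2232 0.0964] yaw 4.05 down [-1.e-04  3.e-04 -1.e+00] F [-1.8 -0.5  4.1] M [-0.15  0.51 -0.03] gap 0.0131 grip 79.4
shift [-0.0029 -0.0015  0.019 ] turn [-0.0001 -0.0002 -0.0006] q [-0.82  0.52  0.48  1.81 -0.3   0.89 -0.13]
```

Plate contact matches the model: 5.9 N at about 1.4 mm. Pressing to the bottom stop.

Call:
{"fn": "move_arm", "kwargs": {"plan": [[0, 0, 0.006, 0, 0, 0], [0, 0, 0.012, 0, 0, 0], [0, 0, 0.018, 0, 0, 0], [0, 0, 0.023, 0, 0, 0], [0, 0, 0.026, 0, 0, 0], [0, 0, 0.026, 0, 0, 0], [0, 0, 0.026, 0, 0, 0]], "newtons": 110}}

```text
time_s: 7.9
tcp_pos: [0.5753, 0.2233, 0.0887]
tcp_rot: [0.682, 0.732, 0.0, -0.001]
contact_force: [-6.0, -1.5, 17.6]
finger_gap: 0.0128
grasp_force: 110.1
```

```bash
python3 - <<'E'
from h import *
to(.5745,.222,.0888,4.1)
E
```

```text
t 7.9 tcp [0.5753 0.2233 0.0887] yaw 4.04 down [-8.0e-04  1.5e-03 -1.0e+00] F [-6.  -1.5 17.6] M [-0.59  1.76 -0.01] gap 0.0128 grip 110.1
shift [-0.003  -0.0023 -0.0002] turn [-0.0004 -0.001  -0.0007] q [-0.81  0.53  0.48  1.81 -0.31  0.88 -0.12]
```

Bottomed at 0.0887, as computed. Now easing -x slightly and turning clockwise (+z of the tool).

Call:
{"fn": "move_arm", "kwargs": {"plan": [[0, -0.002, 0, 0, 0, 0], [0, -0.003, 0, 0, 0, 0.03], [0, -0.003, 0, 0, 0, 0.07], [0, -0.003, 0, 0, 0, 0.11], [0, -0.003, 0, 0, 0, 0.15], [0, -0.003, 0, 0, 0, 0.2], [0, -0.003, 0, 0, 0, 0.25], [0, -0.003, 0, 0, 0, 0.3], [0, -0.003, 0, 0, 0, 0.3], [0, -0.003, 0, 0, 0, 0.3]]}}

```text
time_s: 8.73
tcp_pos: [0.5762, 0.2228, 0.0887]
tcp_rot: [0.834, 0.552, 0.002, 0.001]
contact_force: [-3.6, -1.7, 14.6]
finger_gap: 0.0128
grasp_force: 109.6
```

```bash
python3 - <<'E'
from h import *
to(.5745,.222,.0888,4-95.7)
E
```

```text
t 8.73 tcp [0.5762 0.2228 0.0887] yaw -22.97 down [ 0.0041  0.0012 -1.    ] F [-3.6 -1.7 14.6] M [-0.54  0.85  0.04] gap 0.0128 grip 109.6
shift [-0.0036 -0.0032 -0.0002] turn [ 0.0008 -0.0028  0.7637] q [-0.9   0.55  0.59  1.81 -0.39  0.88 -0.53]
```

Call:
{"fn": "move_arm", "kwargs": {"plan": [[0, 0, 0.002, 0, 0, 0.05], [0, 0, 0.003, 0, 0, 0.1], [0, 0, 0.003, 0, 0, 0.15], [0, 0, 0.003, 0, 0, 0.2], [0, 0, 0.003, 0, 0, 0.25], [0, 0, 0.003, 0, 0, 0.3], [0, 0, 0.003, 0, 0, 0.35], [0, 0, 0.003, 0, 0, 0.4], [0, 0, 0.003, 0, 0, 0.45], [0, 0, 0.003, 0, 0, 0.5], [0, 0, 0.003, 0, 0, 0.55], [0, 0, 0.003, 0, 0, 0.6], [0, 0, 0.003, 0, 0, 0.64], [0, 0, 0.003, 0, 0, 0.68], [0, 0, 0.003, 0, 0, 0.71], [0, 0, 0.003, 0, 0, 0.71], [0, 0, 0.003, 0, 0, 0.71]]}}

```text
time_s: 10.15
tcp_pos: [0.5775, 0.2203, 0.0887]
tcp_rot: [1.0, 0.027, 0.003, 0.001]
contact_force: [-3.1, -3.7, 19.0]
finger_gap: 0.0128
grasp_force: 110.2
```

```bash
python3 - <<'E'
from h import *
to(.5745,.222,.0888,4-95.7)
E
```

```text
t 10.15 tcp [0.5775 0.2203 0.0887] yaw -86.93 down [ 0.006  -0.0013 -1.    ] F [-3.1 -3.7 19. ] M [-1.24  0.99  0.12] gap 0.0128 grip 110.2
shift [-0.0072 -0.0048 -0.0004] turn [ 0.0009 -0.0038  0.053 ] q [-1.08  0.65  0.85  1.82 -0.59  0.94 -1.49]
```

Call:
{"fn": "move_arm", "kwargs": {"plan": [[0, 0, 0, 0, 0, 0.02], [0, 0, 0, 0, 0, 0.04], [0, 0, 0, 0, 0, 0.06], [0, 0, 0, 0, 0, 0.075], [0, 0, 0, 0, 0, 0.075], [0, 0, 0, 0, 0, 0.075], [0, 0, 0, 0, 0, 0.075]]}}

```text
time_s: 10.73
tcp_pos: [0.5778, 0.2206, 0.0887]
tcp_rot: [1.0, -0.031, 0.003, 0.001]
contact_force: [-3.0, -4.9, 17.6]
finger_gap: 0.0129
grasp_force: 109.9
```

```bash
python3 - <<'E'
from h import *
to(.5745,.222,.0888,4-95.7)
ims=[]
for n in("side","top"):
    p,d=snapshot(n); p=p[:,:,::-1]
    u,v=proj(n,[[.6,.22,.07]])[0].astype(int); ims.append(cv2.resize(p[v-38:v+37,u-50:u+50],(400,300),interpolation=cv2.INTER_CUBIC))
cv2.imwrite("pics/crop4.png",np.hstack(ims))
E
```

```text
t 10.73 tcp [0.5778 0.2206 0.0887] yaw -93.58 down [ 0.0069 -0.0012 -1.    ] F [-3.  -4.9 17.6] M [-1.08  0.85  0.42] gap 0.0129 grip 109.9
shift [-0.0084 -0.003  -0.0004] turn [ 0.0006 -0.0044 -0.0208] q [-1.09  0.66  0.87  1.82 -0.61  0.95 -1.58]
```

View pics/crop4.png

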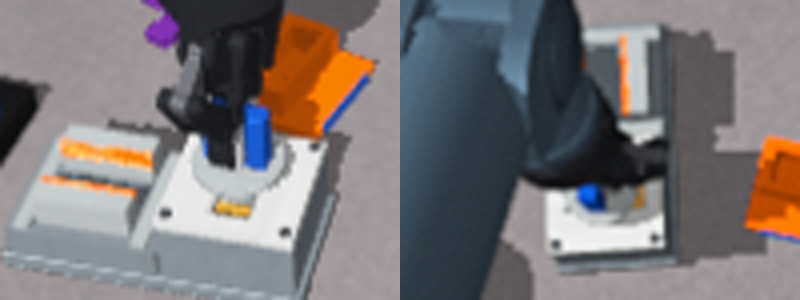

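The jaws are visibly apart and the key is turned. Torque rose from 0.12 to 0.42 N m, so it is at the hard stop. Height 0.0887 with about 19 N down means it is at the bottom stop. Handing in.

```bash
python3 -c "
from h import *
print(r.job_done())"
```

```text
the job is handed in; nothing more can be done
None
```

The blue key is in the vice, still gripped, pressed to the bottom stop and turned clockwise to the hard stop; the jaws stood open in the last picture, and I handed the job in at about 11 s, with no verdict shown.

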